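# Face up the bottle sizes on the counter display

### The arm

A 6-joint arm with a two-finger parallel gripper is mounted at the origin on the work surface. World frame = base frame: x ahead of the robot, y to its left, z up, the work surface at z = 0. Lengths are in mm, angles in rad, forces in N, time in s.
With the tool pointing down it reaches from about 350 to 925 mm from the base axis. Payload 6.4 kg.
Tool frame: the origin (TCP) lies between the finger pads; the fingertips stand 14 mm ahead of it and the grasp point (between the pads) lies 5 mm behind it; z points along the fingers, y is the line along which they close (so a half turn about z gives the same grasp; the last joint's range is limited). The gripper opens to 94 mm and grips with 3 to 60 N. Pads are 16 mm wide; open, the fingers measure 119 mm over their backs; the gripper's body (75 mm by 177 mm) begins 78 mm behind the grasp point.
Start: joints at [-1.394, 0.245, 1.558, -0, 1.339, -0.174], TCP at [223.377, -610.423, 182.455] pointing down, gripper open.
Joint ranges: [-3.13, 3.13], [-1.02, 2.26], [0.13, 2.54], [-0.95, 4.09], [0.21, 2.88], [-2.74, 2.74]. Speed limits (rad/s): [2.57, 2.57, 3.14, 3.14, 3.14, 3.14].

### API

Orientations are given as a unit quaternion [w, x, y, z].
In Python, from workcell import sensors, get_image, camera_info, order gives the robot as it stands.
- The arm moves only by the tool drive_tool, never from a script. Its arguments are lists of equal length, an entry for each row: "twist": the turn, a rotation vector about the world's x, y, z in degrees, a list of three; "dp": the shift along the world's x, y, z in m, a list of three; "grip": the opening, from 0 (shut) to 1 (fully open). In form: {"twist": [[wx, wy, wz], ...], "dp": [[tx, ty, tz], ...], "grip": [grip, ...]}. A call has 1 to 8 rows; each row shifts and turns the commanded pose from where the row before left it; what a row does not reach is not made up. A row lasts 1/10 s, in which the tool goes at most 50 mm and 8.59 degrees, less where a joint would pass 70% of its speed; a pose out of reach is approached as far as the arm can. A call is refused whole if a number of a shift passes 0.05 or a number of a turn 8.59, either way. A call with a gripper value outside its range is refused whole. The fingers move at their own pace and stop on an object; "grip_force" is the grip in N (left out, the last holds). Time passes only in rows, so rows that do not move let the fingers close. It gives the time, the measured TCP pose, the force, the opening and the grip force at its end, in the units of the state.
- sensors.read_state(): the state, without advancing time (a new reading comes with each control period).
- get_image(name): name is "scene" or "top"; returns the picture (420x560x3 uint8, red, green, blue); there is no depth.
- camera_info(name): a dict with "fov_y" (degrees; the focal length in pixels is half the picture's height over the tangent of half this angle, whatever the lens; pixels are square), "cx", "cy" (the principal point, pixels), "rvec" (rotation vector, rad) and "tvec" (3), from world to camera coordinates, as OpenCV has them. Camera axes: x right, y down, z forward; pixel columns grow to the right and rows downward; lengths in mm; the calibration is good to about 2 mm. A picture is of the moment at which its call begins. camera_info takes no time and is no camera call.
- order.sign_off(): hands the job in; it is judged then, once.
The state is a dict: "clock": time; "qpos": joint angles; "qd": joint speeds; "tau": joint torques, N m; "tool_pos": TCP position; "orientation": TCP orientation; "ft_force": force on the tool from outside, world axes, zero at the start; "torque": the same for the moment, N m; "opening": finger opening in mm; "grasp_force": force on a finger pad.
Only numpy, scipy, OpenCV 4.12 (cv2) and the standard library are available. Lean on these libraries where they do the work, as an engineer would, in place of code of your own. Each camera call takes 0.05 s, during which the arm holds its last target. There are 200 camera calls.

### The job

Set up the counter display: take the four loose silver bottles with coloured bands that stand about on the counter and put them on the riser, each in the middle of its own round rubber pad, lined up by size with the smallest next to the card terminal and the largest at the other end. Don't knock any of the bottles over on the way.

Things in the scene. Friction and masses are not known exactly. Their poses are not given: they have to be found in the camera images.
- bottle_purple: smallest bottle of the family: silver-grey cylinder 34 mm across with a purple band over a thin black band, white shoulder, black straight-sided ribbed cap with a purple disc on top. 84 mm tall in all; the cap is its top 30 mm and 24 mm across, the shoulder the 12 mm below the cap. Loose and upright, full, about 70 g. Origin: centre of its underside, z up along its axis. It can be held by the cap or round the body.
- bottle_yellow: second smallest bottle of the family: silver-grey cylinder 42 mm across with a yellow band over a thin black band, white shoulder, black straight-sided ribbed cap with a yellow disc on top. 108 mm tall in all; the cap is its top 30 mm and 26 mm across, the shoulder the 12 mm below the cap. Loose and upright, full, about 130 g. Origin: centre of its underside, z up along its axis. It can be held by the cap or round the body.
- bottle_orange: second largest bottle of the family: silver-grey cylinder 50 mm across with an orange band over a thin black band, white shoulder, black straight-sided ribbed cap with an orange disc on top. 132 mm tall in all; the cap is its top 30 mm and 28 mm across, the shoulder the 12 mm below the cap. Loose and upright, full, about 200 g. Origin: centre of its underside, z up along its axis. It can be held by the cap or round the body.
- bottle_red: largest bottle of the family: silver-grey cylinder 58 mm across with a red band over a thin black band, white shoulder, black straight-sided ribbed cap with a red disc on top. 158 mm tall in all; the cap is its top 30 mm and 30 mm across, the shoulder the 12 mm below the cap. Loose and upright, full, about 320 g. Origin: centre of its underside, z up along its axis. It can be held by the cap or round the body.
- pad_1: one of four alike round black rubber pads, 76 mm across and 3 mm thick, fixed in a straight row 100 mm apart on the white riser; the numbers say nothing about the order along the row. Origin: centre of its underside, on the riser's top (30 mm above the counter), so a bottle on it stands 33 mm above the counter; z up.
- pad_2: one of four alike round black rubber pads, 76 mm across and 3 mm thick, fixed in a straight row 100 mm apart on the white riser; the numbers say nothing about the order along the row. Origin: centre of its underside, on the riser's top (30 mm above the counter), so a bottle on it stands 33 mm above the counter; z up.
- pad_3: one of four alike round black rubber pads, 76 mm across and 3 mm thick, fixed in a straight row 100 mm apart on the white riser; the numbers say nothing about the order along the row. Origin: centre of its underside, on the riser's top (30 mm above the counter), so a bottle on it stands 33 mm above the counter; z up.
- pad_4: one of four alike round black rubber pads, 76 mm across and 3 mm thick, fixed in a straight row 100 mm apart on the white riser; the numbers say nothing about the order along the row. Origin: centre of its underside, on the riser's top (30 mm above the counter), so a bottle on it stands 33 mm above the counter; z up.
- riser: low white display riser with a blue price-label edge, fixed to the counter: 120 mm deep, 440 mm long, 30 mm high. Origin: centre of its underside on the counter; y along its length (the row of pads), x across it towards the blue edge (the customer's side), z up. The pads' centres lie on its y axis, at 50 and 150 mm either side of the middle.
- card_terminal: dark grey card payment terminal, 150 mm by 78 mm, 50 mm high, with a blue screen and rows of keys; fixed to the counter just past one end of the riser, about 290 mm from the riser's middle along its length (a stack of two white tubs with blue lids, 68 mm high, stands past the other end). Origin: centre of its underside; z up.

How it is judged:
By the outcome, as a careful person would: the job done as asked, in the order asked, and still so for the second after the job is handed in, with the robot touching nothing.
It also fails if it takes over 109 s, if anything falls off the work surface, if the arm or the gripper's body presses on something with over 40 N, if the wrist force passes 120 N, or if a joint passes its speed limit or range.

## Working session

There is one attempt and no reset: what is moved stays moved. The work goes in short steps, Python scripts to look and compute and a tool call to move; the robot and the scene stay as the last step left them, time stands still between calls to the robot, and variables do not carry over. Pictures are saved under pics/ and viewed, at most 14 in all, crops included, and the job is handed in when it is done.

Besides the shell and the picture viewer there is one more tool, called as a command line: name --argument value ..., lists and objects as JSON in quotes. drive_tool: Moves the arm, as the interface text tells. Its arguments: {"type":"object","properties":{"twist":{"type":"array","items":{"type":"array","items":{"type":"number"}}},"dp":{"type":"array","items":{"type":"array","items":{"type":"number"}}},"grip":{"type":"array","items":{"type":"number"}},"grip_force":{"type":"number"}},"required":["twist","dp","grip"]}

```bash
mkdir -p pics; ls
cat > h.py <<'E'
import numpy as np, cv2
from workcell import sensors, get_image, camera_info, order
def cam(n):
    c=camera_info(n); f=210/np.tan(np.radians(c["fov_y"])/2)
    R=cv2.Rodrigues(np.array(c["rvec"],float))[0]; t=np.array(c["tvec"],float)
    return f,c,R,t
def ray(n,u,v,z):
    f,c,R,t=cam(n); o=-R.T@t; d=R.T@np.array([(u-c["cx"])/f,(v-c["cy"])/f,1])
    return (o+d*(z-o[2])/d[2])
def proj(n,p):
    f,c,R,t=cam(n); q=R@np.array(p,float)+t
    return f*q[0]/q[2]+c["cx"], f*q[1]/q[2]+c["cy"]
def shot(n,name):
    im=get_image(n); cv2.imwrite(f"pics/{name}.png",im[:,:,::-1]); return im
E
python3 - <<'E'
from h import *
print(sensors.read_state())
for n in("scene","top"):
    shot(n,n+"0"); c=camera_info(n); f,_,R,t=cam(n); print(c, -R.T@t)
E
```

```text
pics
{'clock': 0.0, 'qpos': array([-1.39410248e+00,  2.45781701e-01,  1.55900094e+00, -3.58419961e-06,
        1.33871436e+00, -1.74140420e-01]), 'qd': array([ 2.83887509e-05, -4.72639523e-04, -6.36018709e-04, -1.66540142e-03,
       -5.86790805e-04, -7.31099639e-04]), 'tau': array([ 2.25921998e-03, -4.15832126e+01, -3.14602804e+01,  6.86102849e-02,
        3.32736480e-02, -1.55929470e-04]), 'tool_pos': array([ 223.25755588, -609.76825394,  181.37315313]), 'orientation': array([-9.52167641e-04,  9.84653308e-01,  1.74519213e-01, -2.95930670e-06]), 'ft_force': array([ 0.08102411,  0.07506547, -0.01057247]), 'torque': array([0.0004628 , 0.05552804, 0.02161523]), 'grasp_force': 0.0, 'opening': 94.21031119403396}
{'fov_y': 46.01999282721161, 'cx': 279.6146075103407, 'cy': 212.2429920728025, 'rvec': array([ 2.17213736,  0.56668073, -0.26635704]), 'tvec': array([-509.43137514, -134.14681197, 1338.87166168])} [ 993.09623076 -752.13409877  719.82441853]
{'fov_y': 56.3005700049765, 'cx': 278.0603539278886, 'cy': 209.96873920208586, 'rvec': array([ 1.95084183, -2.26660807,  0.23439079]), 'tvec': array([ 64.87123762, 575.17563565, 808.3938127 ])} [3.97590353e+02 6.92987139e-01 9.11294287e+02]
```

View pics/scene0.png

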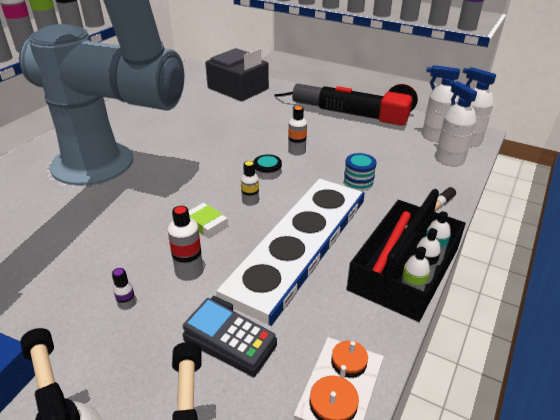

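View pics/top0.png

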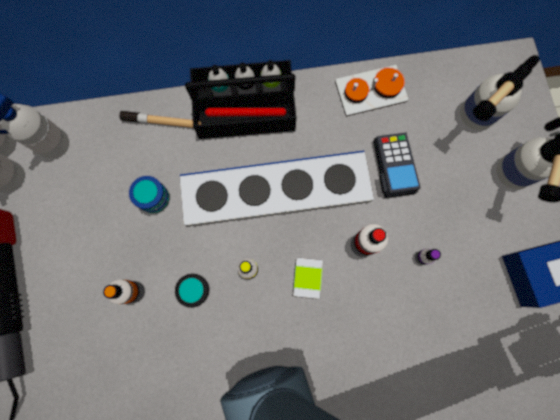

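The scene view shows red (185,240), purple (122,287), yellow (250,180) and orange (298,130). In the top view their caps are at (378,235), (434,254), (246,267) and (110,292). The pads run from (211,196) to (340,179), with the terminal past the right-hand end.

```bash
cat > m.py <<'E'
from h import *
# hue ranges (cv2), height, top-view & scene-view seed
B={'purple':((125,155),84,(434,254),(118,272)),'yellow':((24,36),108,(246,267),(249,165)),
   'orange':((5,16),132,(110,292),(298,111)),'red':((172,185),158,(378,235),(180,212))}
def disc(im,hr,seed,r=14):
    hsv=cv2.cvtColor(im,cv2.COLOR_RGB2HSV); h=hsv[:,:,0].astype(int); h=np.where((h<5)&(hr[1]>180),h+180,h)
    m=((h>=hr[0])&(h<=hr[1])&(hsv[:,:,1]>120)&(hsv[:,:,2]>60)).astype(np.uint8)
    w=np.zeros_like(m); cv2.circle(w,seed,r,1,-1); m&=w
    n,l,s,c=cv2.connectedComponentsWithStats(m)
    if n<2: return None
    k=1+np.argmax(s[1:,4]); return c[k],s[k]
def pads(im):
    g=cv2.cvtColor(im,cv2.COLOR_RGB2GRAY); m=(g<80).astype(np.uint8); out=[]
    for s in [(211,196),(255,190),(297,184),(340,179)]:
        w=np.zeros_like(m); cv2.circle(w,s,19,1,-1)
        n,l,st,c=cv2.connectedComponentsWithStats(m&w); k=1+np.argmax(st[1:,4])
        cn=max(cv2.findContours((l==k).astype(np.uint8),0,1)[0],key=len)
        e=cv2.fitEllipse(cn); out.append((ray('top',*e[0],33),e))
    return out
E
python3 - <<'E'
from m import *
T=cv2.imread('pics/top0.png')[:,:,::-1]; S=cv2.imread('pics/scene0.png')[:,:,::-1]
for k,(hr,z,a,b) in B.items():
    for n,im,s in(('top',T,a),('scene',S,b)):
        d=disc(im,hr,s)
        if d: print(k,n,d[0].round(1),d[1],ray(n,*d[0],z).round(1))
for p,e in pads(T): print(p.round(1),np.round(e[1],1),np.round(proj('scene',p),1))
for u,v in((395,150),(402,180)): print(ray('top',u,v,50).round())
E
```

```text
purple top [434.8 253.9] [431 250   9   9  64] [ 430.9 -332.5   84. ]
purple scene [117.9 271.7] [113 268  11   8  64] [ 431.5 -331.8   84. ]
yellow top [245.1 266.6] [240 262  11  11  94] [462.1  63.3 108. ]
yellow scene [248.4 162.9] [245 161   8   5  35] [462.9  65.4 108. ]
orange top [110.1 291.5] [104 286  12  12  60] [451.6 328.1 132. ]
orange scene [297.8 107.6] [294 106   9   4  30] [452.  332.8 132. ]
red top [378.3 234.8] [372 229  13  13 134] [ 480.3 -203.3  158. ]
red scene [179.8 209.5] [174 206  13   8  85] [ 481.  -202.2  158. ]
[640.5 125.4  33. ] [27.9 29. ] [327.1 198.3]
[639.   25.7  33. ] [28.  28.6] [307.6 221.2]
[637.9 -74.4  33. ] [27.7 28.6] [285.7 247.4]
[ 636.4 -174.1   33. ] [27.6 29.1] [260.5 277.2]
[ 681. -311.   50.]
[ 608. -311.   50.]
```

```bash
sed -i "s/'orange':((5,16)/'orange':((3,20)/; s/g<80/g<110/" m.py
python3 - <<'E'
from m import *
T=cv2.imread('pics/top0.png')[:,:,::-1]; S=cv2.imread('pics/scene0.png')[:,:,::-1]
for k in('orange','yellow'):
    hr,z,a,b=B[k]
    for n,im,s in(('top',T,a),('scene',S,b)):
        d=disc(im,hr,s); print(k,n,d[0].round(1),d[1],ray(n,*d[0],z).round(1))
        c,st=d; x,y,w,h,_=st; hs=cv2.cvtColor(im,cv2.COLOR_RGB2HSV)[y-2:y+h+2,x-2:x+w+2]
        if k=='orange': print(hs[:,:,0]); print(hs[:,:,1])
g=cv2.cvtColor(T,cv2.COLOR_RGB2GRAY); print(g[190,225:285])
for p,e in pads(T): print(p.round(1),np.round(e[1],1))
gs=cv2.cvtColor(S,cv2.COLOR_RGB2GRAY)
for s in((329,199),(309,222),(287,248),(262,278)):
    m=(gs<110).astype(np.uint8); w=np.zeros_like(m); cv2.ellipse(w,s,(23,16),0,0,360,1,-1)
    n,l,st,c=cv2.connectedComponentsWithStats(m&w); k=1+np.argmax(st[1:,4])
    e=cv2.fitEllipse(max(cv2.findContours((l==k).astype(np.uint8),0,1)[0],key=len))
    print(np.round(e[0],1),np.round(e[1],1),ray('scene',*e[0],33).round(1))
E
```

```text
orange top [109.7 291.3] [104 286  12  12 121] [452.1 328.9 132. ]
[[ 12  12   9  15  12  15  18   5  12  15  19  13  14  15   7  15]
 [ 15  12  15  10  10  13   7  10   9   8  10   5  13  15  15   6]
 [ 10  18  18   7   8  11  12  15  16  15  14  11   8 170 102  30]
 [ 12  18  15  10  12  15  17  17  17  17  16  15  13  11  36 154]
 [ 13   9   5  11  16  17  17  17  17  17  17  16  16  13   4  60]
 [ 12  13   8  15  17  17  17  17  17  17  17  17  16  13   6  35]
 [ 10   9  11  16  17  17  17  17  17  17  17  17  16  15  14   0]
 [ 20   8  13  17  17  17  17  17  17  17  17  17  16  15  14 130]
 [ 15   8  12  16  17  17  17  17  17  17  17  16  16  12   9  23]
 [ 15  11  12  16  17  17  17  17  17  17  17  17  15  12   9   0]
 [ 12  15  10  16  17  17  17  17  17  17  17  16  14  11  19   0]
 [  8  18   8  12  16  16  17  17  17  17  16  13  13  12 160  25]
 [ 10  12  13   9  12  14  16  16  16  15  13   8 178 160 150 156]
 [ 12  15  12  10   5   9  10  11  12  11   6   0 150  10 160   8]
 [ 12  12  12  12   6  13  11   7   8  14  11  10  21  19  13   5]
 [ 15  12  10  10   6  15   
[... 2060 characters left out ...]
9]]
yellow top [245.1 266.6] [240 262  11  11  94] [462.1  63.3 108. ]
yellow scene [248.4 162.9] [245 161   8   5  35] [462.9  65.4 108. ]
[ 80 118 174 200 207 207 206 206 207 206 207 205 192 154  97  71  67  68
  71  69  71  68  70  75  72  72  71  69  70  73  71  73  73  71  72  70
  70  74  71  72  73  71  70  68  87 134 182 203 207 207 206 208 206 206
 207 202 182 136  84  67]
[640.9 125.3  33. ] [29.1 30.5]
[639.1  25.7  33. ] [29.  30.1]
[637.8 -74.4  33. ] [29. 30.]
[ 636.7 -174.    33. ] [28.9 30. ]
[328.2 198.6] [17.6 31. ] [643.2 125.7  33. ]
[308.9 221.8] [20.4 32.8] [642.2  25.1  33. ]
[286.6 248. ] [23.3 35.2] [640.4 -75.   33. ]
[261.4 277.9] [26.9 37.6] [ 639.  -174.9   33. ]
```

drive_tool --twist '[[0,0,0],[0,0,0],[0,0,0],[0,0,0],[0,0,0],[0,0,0],[0,0,0],[0,0,0]]' --dp '[[0,0.03,0],[0.01,0.045,0],[0.02,0.045,0],[0.03,0.045,0],[0.04,0.045,0],[0.045,0.04,0],[0.04,0.02,-0.02],[0.023,0.008,-0.02]]' --grip '[1,1,1,1,1,1,1,1]' --grip_force 25

```text
clock: 0.9
tool_pos: [417.1, -348.3, 142.5]
orientation: [0.001, 0.984, 0.176, 0.001]
ft_force: [-0.4, -0.9, 0.6]
opening: 94.1
grasp_force: 0.0
```

drive_tool --twist '[[0,0,0],[0,0,0]]' --dp '[[0,0,0],[0,0,0]]' --grip '[1,1]'

```text
clock: 1.1
tool_pos: [414.4, -349.8, 141.9]
orientation: [-0.001, 0.985, 0.175, -0.001]
ft_force: [-0.2, 0.7, 0.1]
opening: 94.5
grasp_force: 0.0
```

drive_tool --twist '[[0,0,0],[0,0,0],[0,0,0]]' --dp '[[0.0165,0.0175,-0.01],[0,0,0],[0,0,0]]' --grip '[1,1,1]'

```text
clock: 1.4
tool_pos: [430.6, -333.8, 133.3]
orientation: [0.001, 0.985, 0.174, 0.0]
ft_force: [-0.2, -0.2, 0.2]
opening: 94.1
grasp_force: 0.0
```

Run:
```python
from h import *
for i in range(4):
    print(sensors.read_state()['tool_pos'].round(1))
T=cv2.imread('pics/top0.png')[:,:,::-1]
p=ray('top',484,110,200); print(p,proj('scene',p),ray('top',545,275,80))
```

```text
[ 430.6 -333.8  133.3]
[ 430.6 -333.8  133.3]
[ 430.6 -333.8  133.3]
[ 430.6 -333.8  133.3]
[ 686.28098064 -445.42106042  200.        ] (np.float64(185.14205928295942), np.float64(329.60955741643414)) [ 354.16136114 -550.49569102   80.        ]
```

drive_tool --twist '[[0,0,0],[0,0,0],[0,0,0],[0,0,0],[0,0,0]]' --dp '[[0.0005,0.0015,-0.02],[0,0,-0.02],[0,0,-0.015],[0,0,-0.009],[0,0,0]]' --grip '[1,1,1,1,1]'

```text
clock: 1.9
tool_pos: [430.8, -331.1, 67.5]
orientation: [-0.001, 0.985, 0.174, -0.001]
ft_force: [0.2, -0.6, 0.5]
opening: 93.9
grasp_force: 0.0
```

drive_tool --twist '[[0,0,0],[0,0,0],[0,0,0],[0,0,0],[0,0,0],[0,0,0],[0,0,0]]' --dp '[[0,0,0],[0,0,0],[0,0,0],[0,0,0],[0,0,0],[0,0,0],[0,0,0]]' --grip '[0.7,0.5,0.4,0.33,0.27,0.15,0.1]'

```text
clock: 2.6
tool_pos: [431.7, -331.2, 68.5]
orientation: [0.0, 0.985, 0.175, 0.0]
ft_force: [0.5, -0.0, 0.7]
opening: 41.4
grasp_force: 0.0
```

drive_tool --twist '[[0,0,0],[0,0,0],[0,0,0],[0,0,0],[0,0,0]]' --dp '[[0,0,0],[0,0,0],[0,0,0],[0,0,0],[0,0,0]]' --grip '[0.1,0.1,0.1,0.1,0.1]'

```text
clock: 3.1
tool_pos: [431.7, -331.2, 68.5]
orientation: [-0.0, 0.985, 0.174, -0.0]
ft_force: [0.6, -0.6, -0.2]
opening: 9.3
grasp_force: 0.0
```

Run:
```python
from m import *
S=shot('scene','s1')[180:380,40:320]
cv2.imwrite('pics/s1c.png',cv2.resize(S,None,fx=2.5,fy=2.5)[:,:,::-1]); print(sensors.read_state()['tool_pos'])
```

```text
[ 431.70515471 -331.21245073   68.46337138]
```

View pics/s1c.png

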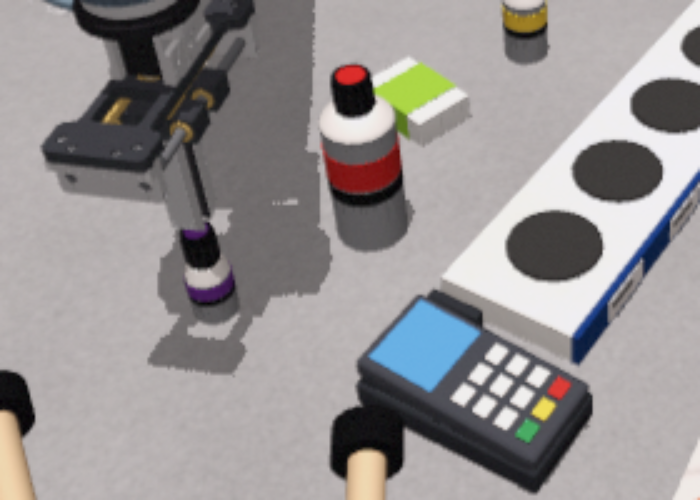

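Run:
```python
from m import *
S=cv2.imread('pics/s1.png')[:,:,::-1]
cv2.imwrite('pics/s1d.png',cv2.resize(S[240:320,80:180],None,fx=8,fy=7,interpolation=cv2.INTER_NEAREST)[:,:,::-1][:600])
T=shot('top','t1'); cv2.imwrite('pics/t1c.png',cv2.resize(T[170:330,340:520],None,fx=3.7,fy=3.7)[:,:,::-1])
print(proj('scene',(431.7,-331.2,54.5)),proj('scene',(431.7,-331.2,0)),proj('scene',(431.7,-331.2,84)))
```

```text
(np.float64(121.30412627253855), np.float64(282.9371839256703)) (np.float64(126.67042945021458), np.float64(302.93133834871435)) (np.float64(118.2320212057513), np.float64(271.4909161552083))
```

View pics/s1d.png

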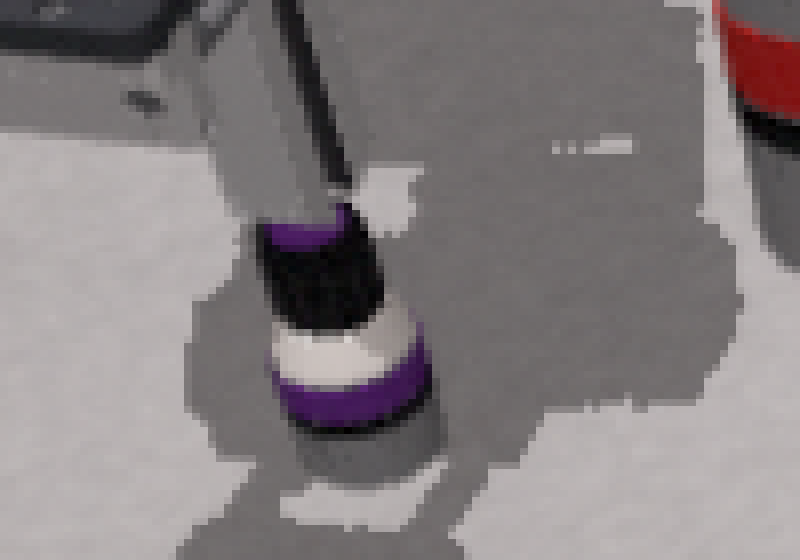

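View pics/t1c.png

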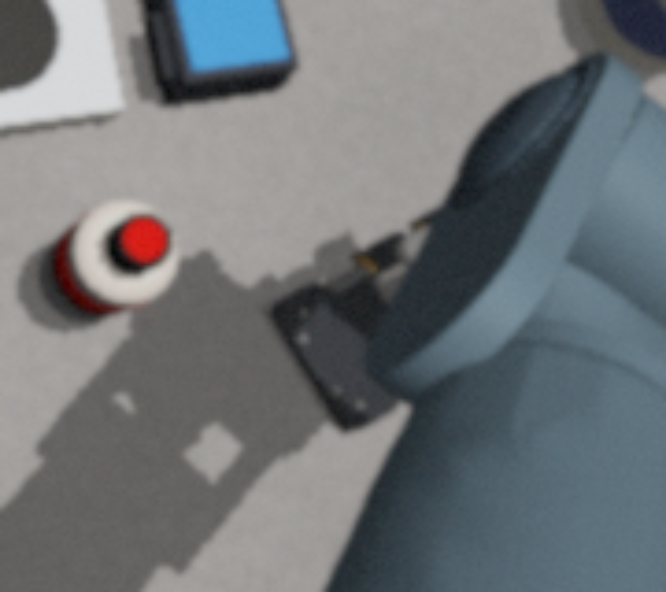

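The fingers closed just above the cap. The tips look about 30 mm higher than the reading implies, and the bottle is still upright. I'll open them and measure the fingertip height from the image.

drive_tool --twist '[[0,0,0],[0,0,0],[0,0,0],[0,0,0],[0,0,0],[0,0,0],[0,0,0],[0,0,0]]' --dp '[[0,0,0],[0,0,0],[0,0,0],[0,0,0],[0,0,0],[0,0,0],[0,0,0],[0,0,0]]' --grip '[0.7,0.7,0.7,0.7,0.7,0.7,0.7,0.7]'

```text
clock: 4.0
tool_pos: [431.7, -331.2, 68.5]
orientation: [-0.0, 0.985, 0.174, 0.0]
ft_force: [0.5, -0.8, 0.3]
opening: 65.1
grasp_force: 0.0
```

Run:
```python
from m import *
S=shot('scene','s2'); s=sensors.read_state(); print(s['tool_pos'],s['opening'])
cv2.imwrite('pics/s2d.png',cv2.resize(S[220:320,60:190],None,fx=6,fy=6,interpolation=cv2.INTER_NEAREST)[:,:,::-1])
d=np.array([.344,-.939,0])
for z in(54.5,70,85,100):
  for k in(-1,1): print(z,k,np.round(proj('scene',s['tool_pos']*[1,1,0]+[0,0,z]+k*d*(s['opening']/2)),1))
```

```text
[ 431.70219662 -331.24036703   68.45504163] 65.69385217424323
54.5 -1 [128.3 270.5]
54.5 1 [113.9 296.1]
70 -1 [126.8 264.6]
70 1 [112.2 290.1]
85 -1 [125.3 258.8]
85 1 [110.4 284.2]
100 -1 [123.9 252.8]
100 1 [108.7 278.1]
```

View pics/s2d.png

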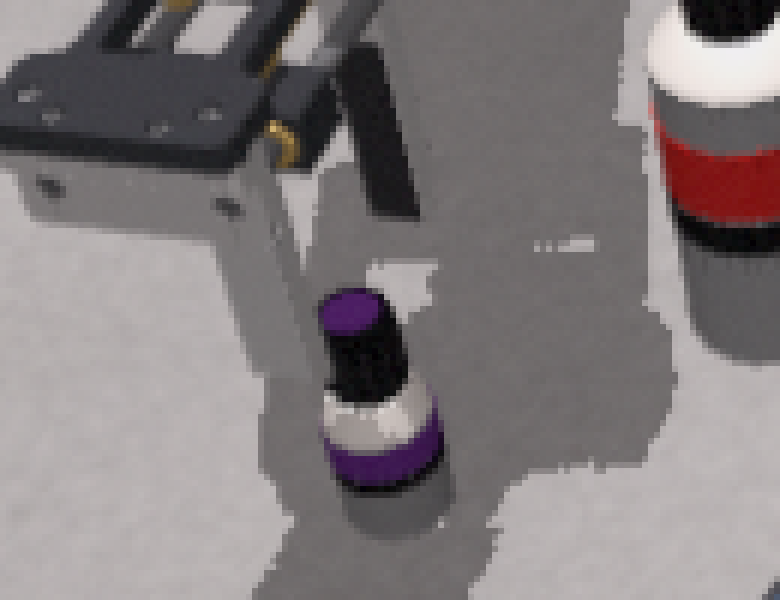

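drive_tool --twist '[[0,0,0],[0,0,0],[0,0,0],[0,0,0],[0,0,0]]' --dp '[[0,0,-0.008],[0,0,-0.008],[0,0,-0.008],[0,0,-0.006],[0,0,0]]' --grip '[0.7,0.7,0.7,0.7,0.7]'

```text
clock: 4.55
tool_pos: [431.0, -330.4, 36.9]
orientation: [-0.001, 0.985, 0.174, -0.001]
ft_force: [0.8, 0.5, 0.5]
opening: 65.6
grasp_force: 0.0
```

Run:
```python
from m import *
S=shot('scene','s3'); s=sensors.read_state(); print(s['tool_pos'],s['opening'],s['ft_force'])
cv2.imwrite('pics/s3d.png',cv2.resize(S[220:320,60:190],None,fx=6,fy=6,interpolation=cv2.INTER_NEAREST)[:,:,::-1])
```

```text
[ 431.35602483 -330.84027406   37.68958889] 65.80124437627498 [ 0.42908675 -0.08811446  0.49510148]
```

View pics/s3d.png

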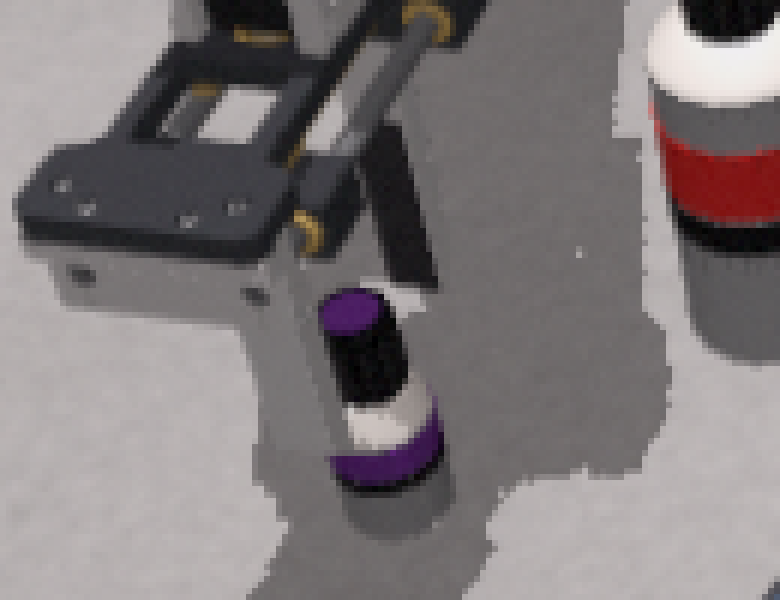

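drive_tool --twist '[[0,0,0],[0,0,0],[0,0,0],[0,0,0],[0,0,0],[0,0,0],[0,0,0],[0,0,0]]' --dp '[[0,0,-0.002],[0,0,0],[0,0,0],[0,0,0],[0,0,0],[0,0,0],[0,0,0],[0,0,0]]' --grip '[0.5,0.4,0.35,0.35,0.3,0.2,0.2,0.2]'

```text
clock: 5.4
tool_pos: [431.7, -331.3, 36.5]
orientation: [0.0, 0.985, 0.174, 0.0]
ft_force: [0.1, -0.0, -0.3]
opening: 23.7
grasp_force: 24.9
```

Run:
```python
from m import *
S=shot('scene','s4'); s=sensors.read_state(); print({k:np.round(v,2) for k,v in s.items() if k in('tool_pos','opening','ft_force','torque','grasp_force')})
d=disc(S,B['purple'][0],(118,272)); print(d)
```

```text
{'tool_pos': array([ 431.73, -331.26,   36.49]), 'ft_force': array([-0.53,  0.29, -0.13]), 'torque': array([ 0.01, -0.1 ,  0.02]), 'grasp_force': np.float64(24.94), 'opening': np.float64(23.48)}
(array([121.1875, 270.0625]), array([120, 268,   4,   6,  16], dtype=int32))
```

drive_tool --twist '[[0,0,0],[0,0,0],[0,0,0],[0,0,0],[0,0,0],[0,0,0],[0,0,0],[0,0,0]]' --dp '[[0,0,0.008],[0,0,0.015],[0,0,0.02],[0,0,0.02],[0.005,0.005,0.015],[0.014,0.012,0],[0.02,0.016,0],[0.025,0.019,0]]' --grip '[0.2,0.2,0.2,0.2,0.2,0.2,0.2,0.2]'

```text
clock: 6.25
tool_pos: [496.5, -278.8, 115.7]
orientation: [0.0, 0.985, 0.174, 0.0]
ft_force: [0.5, -0.2, -0.4]
opening: 23.6
grasp_force: 24.9
```

drive_tool --twist '[[0,0,0],[0,0,0],[0,0,0],[0,0,0],[0,0,0],[0,0,0],[0,0,0],[0,0,0]]' --dp '[[0.03,0.02,0],[0.03,0.02,0],[0.03,0.02,0],[0.024,0.02,0],[0.016,0.014,0],[0.008,0.007,0],[0.004,0.004,0],[0,0,0]]' --grip '[0.2,0.2,0.2,0.2,0.2,0.2,0.2,0.2]'

```text
clock: 7.05
tool_pos: [637.7, -174.1, 114.7]
orientation: [0.0, 0.985, 0.175, -0.0]
ft_force: [-0.6, 0.2, 0.1]
opening: 23.3
grasp_force: 24.9
```

drive_tool --twist '[[0,0,0],[0,0,0]]' --dp '[[0,0,0],[0,0,0]]' --grip '[0.2,0.2]'

```text
clock: 7.25
tool_pos: [637.1, -174.9, 114.5]
orientation: [-0.0, 0.985, 0.174, -0.0]
ft_force: [-0.4, 0.1, -0.5]
opening: 23.7
grasp_force: 24.9
```

Run:
```python
from m import *
S=shot('scene','s5'); s=sensors.read_state(); print({k:np.round(v,2) for k,v in s.items() if k in('tool_pos','opening','ft_force','torque','grasp_force','orientation')})
cv2.imwrite('pics/s5d.png',cv2.resize(S[150:330,180:360],None,fx=3.3,fy=3.3)[:,:,::-1])
```

```text
{'tool_pos': array([ 637.18, -174.91,  114.53]), 'orientation': array([ 0.  ,  0.98,  0.17, -0.  ]), 'ft_force': array([-0.08,  0.7 , -0.87]), 'torque': array([-0.03,  0.02, -0.02]), 'grasp_force': np.float64(24.94), 'opening': np.float64(23.32)}
```

View pics/s5d.png

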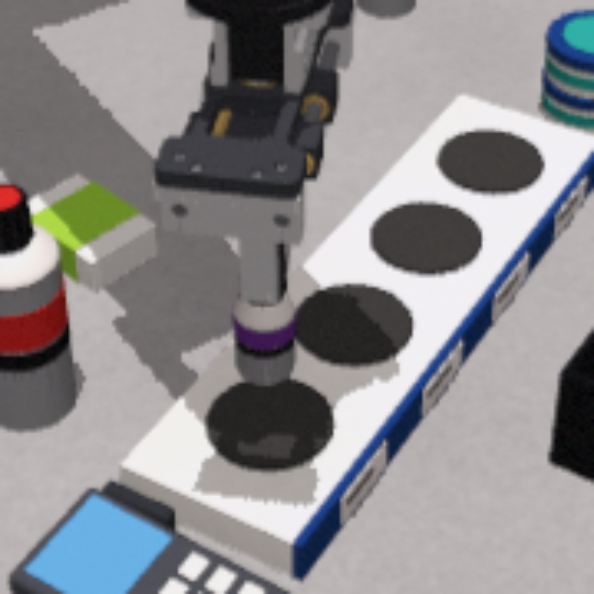

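Run:
```python
from m import *
S=cv2.imread('pics/s5.png')[:,:,::-1]
c=disc(S,(125,155),(260,253),14); print(c)
for z in (60,70,78): print(z,[np.round(proj('scene',(637,-175,z+k)),1) for k in(0,34)])
for dx,dy in((10,0),(0,10)): print(np.round(proj('scene',(637+dx,-175+dy,78)),1))
```

```text
(array([259.7375, 252.0125]), array([251, 248,  18,   8,  80], dtype=int32))
60 [array([260.2, 267.5]), array([260. , 254.3])]
70 [array([260.2, 263.7]), array([259.9, 250.3])]
78 [array([260.1, 260.6]), array([259.8, 247.1])]
[264.7 262.4]
[262.8 257.4]
```

drive_tool --twist '[[0,0,0],[0,0,0],[0,0,0],[0,0,0],[0,0,0],[0,0,0]]' --dp '[[0.001,0.001,-0.01],[0,0,-0.014],[0,0,-0.01],[0,0,-0.006],[0,0,-0.003],[0,0,0]]' --grip '[0.2,0.2,0.2,0.2,0.2,0.2]'

```text
clock: 7.9
tool_pos: [638.4, -173.1, 70.8]
orientation: [-0.0, 0.985, 0.174, -0.0]
ft_force: [0.6, 0.0, -0.3]
opening: 23.6
grasp_force: 24.9
```

drive_tool --twist '[[0,0,0],[0,0,0]]' --dp '[[0,0,-0.0015],[0,0,0]]' --grip '[0.2,0.2]'

```text
clock: 8.1
tool_pos: [639.0, -173.3, 70.3]
orientation: [0.0, 0.985, 0.174, 0.0]
ft_force: [-0.8, 0.2, -0.4]
opening: 23.7
grasp_force: 24.9
```

drive_tool --twist '[[0,0,0],[0,0,0]]' --dp '[[-0.0005,0,-0.0015],[0,0,0]]' --grip '[0.2,0.2]'

```text
clock: 8.3
tool_pos: [638.9, -173.5, 69.5]
orientation: [0.0, 0.985, 0.174, 0.001]
ft_force: [0.8, 0.2, 2.4]
opening: 23.7
grasp_force: 24.9
```

drive_tool --twist '[[0,0,0],[0,0,0]]' --dp '[[0,0,-0.001],[0,0,0]]' --grip '[0.2,0.2]'

```text
clock: 8.5
tool_pos: [639.2, -173.6, 69.4]
orientation: [0.001, 0.985, 0.174, 0.001]
ft_force: [-0.8, 1.2, 6.8]
opening: 23.5
grasp_force: 24.9
```

drive_tool --twist '[[0,0,0],[0,0,0],[0,0,0],[0,0,0],[0,0,0],[0,0,0],[0,0,0]]' --dp '[[0,0,0.001],[0,0,0],[0,0,0],[0,0,0],[0,0,0.01],[0,0,0.02],[0,0,0.03]]' --grip '[0.3,0.4,0.5,0.55,0.6,0.6,0.6]'

```text
clock: 9.2
tool_pos: [636.9, -172.7, 127.7]
orientation: [-0.001, 0.985, 0.174, -0.002]
ft_force: [0.8, -0.9, 0.4]
opening: 56.1
grasp_force: 0.0
```

drive_tool --twist '[[0,0,0],[0,0,0],[0,0,0],[0,0,0],[0,0,0],[0,0,0],[0,0,0],[0,0,0]]' --dp '[[-0.01,0.015,0],[-0.03,0.04,0],[-0.035,0.045,0],[-0.035,0.045,0],[-0.03,0.04,0],[-0.02,0.03,0],[-0.01,0.015,-0.01],[-0.006,0.008,0]]' --grip '[0.9,0.9,0.9,0.9,0.9,0.9,0.9,0.9]'

```text
clock: 10.0
tool_pos: [469.5, 54.7, 117.5]
orientation: [-0.0, 0.985, 0.175, -0.001]
ft_force: [0.3, 0.4, 0.4]
opening: 84.4
grasp_force: 0.0
```

drive_tool --twist '[[0,0,0],[0,0,0]]' --dp '[[0,0,0],[0,0,0]]' --grip '[0.9,0.9]'

```text
clock: 10.2
tool_pos: [471.8, 52.9, 118.8]
orientation: [0.0, 0.985, 0.174, 0.0]
ft_force: [1.1, 0.1, -0.1]
opening: 84.2
grasp_force: 0.0
```

Run:
```python
from m import *
S=shot('scene','s6'); s=sensors.read_state(); print({k:np.round(v,2) for k,v in s.items() if k in('tool_pos','opening','ft_force','qpos')})
d=disc(S,(125,155),tuple(int(x) for x in proj('scene',(639,-174,117))),14); print(d, ray('scene',*d[0],117))
T=shot('top','t6'); d=disc(T,(125,155),tuple(int(x) for x in proj('top',(639,-174,117))),14); print(d); print(d and ray('top',*d[0],117))
cv2.imwrite('pics/s6d.png',S[90:330,100:400][:,:,::-1].repeat(2,0).repeat(2,1))
```

```text
{'qpos': array([-0.13, -0.11,  2.05, -0.  ,  1.2 ,  1.09]), 'tool_pos': array([471.87,  52.73, 118.81]), 'ft_force': array([0.75, 0.06, 0.49]), 'opening': np.float64(84.57)}
(array([261.        , 244.68421053]), array([256, 242,  11,   7,  57], dtype=int32)) [ 638.46558544 -172.99530845  117.        ]
(array([344.96666667, 167.4       ]), array([341, 164,   9,   8,  60], dtype=int32))
[ 636.49377835 -173.75115058  117.        ]
```

View pics/s6d.png

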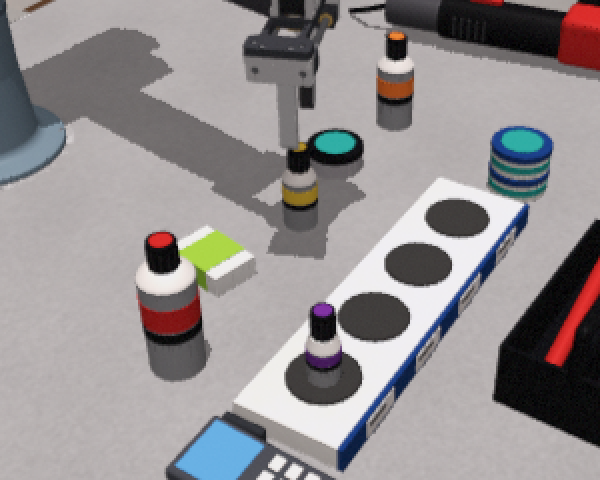

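Purple stands on its pad within about 1 mm. Next is yellow.

drive_tool --twist '[[0,0,0],[0,0,0],[0,0,0],[0,0,0],[0,0,0],[0,0,0],[0,0,0],[0,0,0]]' --dp '[[-0.0085,0.0115,0],[0,0,-0.005],[0,0,-0.012],[0,0,-0.012],[0,0,-0.012],[0,0,-0.012],[0,0,-0.006],[0,0,0]]' --grip '[0.8,0.8,0.8,0.8,0.8,0.8,0.8,0.8]'

```text
clock: 11.1
tool_pos: [461.4, 65.3, 58.1]
orientation: [-0.0, 0.985, 0.174, -0.001]
ft_force: [-0.8, 1.0, -0.3]
opening: 75.1
grasp_force: 0.0
```

drive_tool --twist '[[0,0,0],[0,0,0],[0,0,0],[0,0,0],[0,0,0],[0,0,0],[0,0,0],[0,0,0]]' --dp '[[0,0,0],[0,0,0],[0,0,0],[0,0,0],[0,0,0],[0,0,0],[0,0,0],[0,0,0]]' --grip '[0.6,0.45,0.4,0.35,0.3,0.25,0.2,0.2]'

```text
clock: 11.9
tool_pos: [462.3, 65.2, 59.5]
orientation: [0.0, 0.985, 0.175, 0.0]
ft_force: [0.4, -0.8, 0.3]
opening: 25.1
grasp_force: 24.9
```

drive_tool --twist '[[0,0,0],[0,0,0],[0,0,0],[0,0,0],[0,0,0],[0,0,0],[0,0,0],[0,0,0]]' --dp '[[0,0,0.008],[0,0,0.015],[0,0,0.02],[0,0,0.02],[0.006,-0.005,0.012],[0.014,-0.011,0],[0.02,-0.016,0],[0.024,-0.019,0]]' --grip '[0.2,0.2,0.2,0.2,0.2,0.2,0.2,0.2]'

```text
clock: 12.7
tool_pos: [526.9, 13.6, 134.5]
orientation: [-0.0, 0.985, 0.175, -0.0]
ft_force: [0.4, -0.4, -0.6]
opening: 25.7
grasp_force: 24.9
```

drive_tool --twist '[[0,0,0],[0,0,0],[0,0,0],[0,0,0],[0,0,0],[0,0,0],[0,0,0],[0,0,0]]' --dp '[[0.026,-0.021,0],[0.026,-0.021,0],[0.024,-0.019,0],[0.018,-0.014,0],[0.01,-0.008,0],[0.006,-0.004,0],[0,0,0],[0,0,0]]' --grip '[0.2,0.2,0.2,0.2,0.2,0.2,0.2,0.2]'

```text
clock: 13.5
tool_pos: [635.7, -72.2, 134.3]
orientation: [-0.0, 0.985, 0.175, -0.0]
ft_force: [-0.7, -0.5, -1.1]
opening: 25.8
grasp_force: 24.9
```

drive_tool --twist '[[0,0,0],[0,0,0],[0,0,0],[0,0,0],[0,0,0],[0,0,0]]' --dp '[[0.0035,-0.002,-0.01],[0,0,-0.013],[0,0,-0.01],[0,0,-0.005],[0,0,-0.002],[0,0,0]]' --grip '[0.2,0.2,0.2,0.2,0.2,0.2]'

```text
clock: 14.1
tool_pos: [639.6, -74.7, 94.0]
orientation: [-0.0, 0.985, 0.175, -0.0]
ft_force: [0.7, -0.2, -1.4]
opening: 25.5
grasp_force: 24.9
```

drive_tool --twist '[[0,0,0],[0,0,0],[0,0,0]]' --dp '[[0,0,-0.0015],[0,0,-0.001],[0,0,0]]' --grip '[0.2,0.2,0.2]'

```text
clock: 14.4
tool_pos: [640.2, -75.0, 92.5]
orientation: [0.0, 0.985, 0.174, 0.0]
ft_force: [0.5, 0.2, -0.6]
opening: 25.3
grasp_force: 24.9
```

drive_tool --twist '[[0,0,0],[0,0,0],[0,0,0]]' --dp '[[-0.0005,0.0005,0],[0,0,-0.001],[0,0,0]]' --grip '[0.2,0.2,0.2]'

```text
clock: 14.7
tool_pos: [640.2, -74.6, 92.5]
orientation: [0.001, 0.985, 0.174, 0.001]
ft_force: [-0.5, -0.8, 5.1]
opening: 25.2
grasp_force: 24.9
```

drive_tool --twist '[[0,0,0],[0,0,0]]' --dp '[[0,0,-0.001],[0,0,0]]' --grip '[0.2,0.2]'

```text
clock: 14.9
tool_pos: [640.6, -74.8, 92.3]
orientation: [0.001, 0.985, 0.174, 0.001]
ft_force: [-1.6, -1.1, 8.4]
opening: 25.5
grasp_force: 25.0
```

drive_tool --twist '[[0,0,0],[0,0,0],[0,0,0],[0,0,0],[0,0,0],[0,0,0],[0,0,0]]' --dp '[[0,0,0.0015],[0,0,0],[0,0,0],[0,0,0],[0,0,0.01],[0,0,0.025],[0,0,0.03]]' --grip '[0.3,0.4,0.5,0.55,0.6,0.6,0.6]'

```text
clock: 15.6
tool_pos: [638.4, -74.0, 156.4]
orientation: [-0.001, 0.985, 0.175, -0.001]
ft_force: [-0.2, -0.1, -0.2]
opening: 56.4
grasp_force: 0.0
```

drive_tool --twist '[[0,0,0],[0,0,0],[0,0,0],[0,0,0],[0,0,0],[0,0,0],[0,0,0],[0,0,0]]' --dp '[[-0.01,0.02,0],[-0.02,0.042,0],[-0.02,0.044,0],[-0.02,0.044,0],[-0.02,0.044,0],[-0.02,0.044,0],[-0.02,0.044,0],[-0.02,0.044,0]]' --grip '[0.9,0.9,0.9,0.9,0.9,0.9,0.9,0.9]'

```text
clock: 16.4
tool_pos: [488.5, 253.4, 157.4]
orientation: [-0.0, 0.985, 0.174, 0.001]
ft_force: [0.4, 0.3, -0.8]
opening: 84.7
grasp_force: 0.0
```

drive_tool --twist '[[0,0,0],[0,0,0],[0,0,0],[0,0,0]]' --dp '[[-0.018,0.04,0],[-0.01,0.02,0],[0,0,0],[0,0,0]]' --grip '[0.9,0.9,0.9,0.9]'

```text
clock: 16.8
tool_pos: [461.4, 311.7, 156.9]
orientation: [0.0, 0.985, 0.175, 0.0]
ft_force: [0.1, 0.0, 0.1]
opening: 84.3
grasp_force: 0.0
```

```bash
cat > chk.py <<'E'
from m import *
import sys
def chk(k,xy,tag):
    z=B[k][1]+33
    for n in('scene','top'):
        im=shot(n,n+tag); d=disc(im,B[k][0],tuple(int(x) for x in proj(n,(*xy,z))),14)
        print(n,k,None if d is None else (ray(n,*d[0],z).round(1),d[1]))
    s=sensors.read_state(); print(s['tool_pos'].round(1),s['opening'].round(1),s['qpos'].round(2))
E
python3 -c "
from chk import *
chk('yellow',(639,-74.7),'7')"
```

```text
scene yellow (array([640.4, -73.6, 141. ]), array([283, 203,  11,   7,  56], dtype=int32))
top yellow (array([639. , -75.5, 141. ]), array([295, 165,  10,  10,  87], dtype=int32))Traceback (most recent call last):
  File "<string>", line 3, in <module>
    chk('yellow',(639,-74.7),'7')
    ~~~^^^^^^^^^^^^^^^^^^^^^^^^^^
  File "chk.py", line 8, in chk
    s=sensors.read_state(); print(s['tool_pos'].round(1),s['opening'].round(1),s['qpos'].round(2))
                                                         ^^^^^^^^^^^^^^^^^^
AttributeError: 'float' object has no attribute 'round'
```

drive_tool --twist '[[0,0,0],[0,0,0],[0,0,0],[0,0,0],[0,0,0],[0,0,0],[0,0,0],[0,0,0]]' --dp '[[-0.0085,0.019,0],[0,0,-0.01],[0,0,-0.015],[0,0,-0.015],[0,0,-0.014],[0,0,-0.012],[0,0,-0.007],[0,0,0]]' --grip '[0.8,0.8,0.8,0.8,0.8,0.8,0.8,0.8]'

```text
clock: 17.7
tool_pos: [452.0, 330.2, 81.9]
orientation: [0.0, 0.985, 0.174, -0.001]
ft_force: [0.5, 0.8, -0.1]
opening: 75.2
grasp_force: 0.0
```

drive_tool --twist '[[0,0,0],[0,0,0],[0,0,0],[0,0,0],[0,0,0],[0,0,0],[0,0,0],[0,0,0]]' --dp '[[0,0,0],[0,0,0],[0,0,0],[0,0,0],[0,0,0],[0,0,0],[0,0,0],[0,0,0]]' --grip '[0.6,0.45,0.4,0.35,0.3,0.25,0.2,0.2]'

```text
clock: 18.5
tool_pos: [452.9, 330.7, 83.5]
orientation: [0.0, 0.985, 0.175, 0.0]
ft_force: [0.5, -1.1, -0.5]
opening: 27.8
grasp_force: 25.0
```

drive_tool --twist '[[0,0,0],[0,0,0],[0,0,0],[0,0,0],[0,0,0],[0,0,0],[0,0,0],[0,0,0]]' --dp '[[0,0,0.008],[0,0,0.015],[0,0,0.02],[0,0,0.02],[0.003,-0.006,0.012],[0.008,-0.014,0],[0.012,-0.02,0],[0.016,-0.026,0]]' --grip '[0.2,0.2,0.2,0.2,0.2,0.2,0.2,0.2]'

```text
clock: 19.3
tool_pos: [491.6, 263.3, 157.6]
orientation: [0.0, 0.985, 0.175, -0.001]
ft_force: [0.1, 0.5, -2.2]
opening: 27.7
grasp_force: 25.0
```

drive_tool --twist '[[0,0,0],[0,0,0],[0,0,0],[0,0,0],[0,0,0],[0,0,0],[0,0,0],[0,0,0]]' --dp '[[0.018,-0.03,0],[0.018,-0.03,0],[0.018,-0.03,0],[0.018,-0.03,0],[0.018,-0.03,0],[0.018,-0.028,0],[0.016,-0.024,0],[0.012,-0.018,0]]' --grip '[0.2,0.2,0.2,0.2,0.2,0.2,0.2,0.2]'

```text
clock: 20.1
tool_pos: [628.0, 41.8, 157.3]
orientation: [-0.0, 0.985, 0.174, -0.001]
ft_force: [0.9, -0.1, -1.6]
opening: 27.7
grasp_force: 25.0
```

drive_tool --twist '[[0,0,0],[0,0,0],[0,0,0],[0,0,0]]' --dp '[[0.008,-0.012,0],[0.005,-0.007,0],[0,0,0],[0,0,0]]' --grip '[0.2,0.2,0.2,0.2]'

```text
clock: 20.5
tool_pos: [640.4, 26.5, 158.3]
orientation: [-0.0, 0.985, 0.175, -0.0]
ft_force: [0.0, -0.3, -1.9]
opening: 27.6
grasp_force: 25.0
```

drive_tool --twist '[[0,0,0],[0,0,0],[0,0,0],[0,0,0],[0,0,0],[0,0,0],[0,0,0]]' --dp '[[0.0005,-0.001,-0.01],[0,0,-0.013],[0,0,-0.01],[0,0,-0.005],[0,0,-0.002],[0,0,-0.001],[0,0,0]]' --grip '[0.2,0.2,0.2,0.2,0.2,0.2,0.2]'

```text
clock: 21.2
tool_pos: [641.6, 24.7, 117.7]
orientation: [0.0, 0.985, 0.175, 0.0]
ft_force: [0.2, -0.1, -2.7]
opening: 27.2
grasp_force: 25.0
```

drive_tool --twist '[[0,0,0],[0,0,0],[0,0,0]]' --dp '[[0,0,-0.001],[0,0,-0.001],[0,0,0]]' --grip '[0.2,0.2,0.2]'

```text
clock: 21.5
tool_pos: [642.0, 24.6, 116.5]
orientation: [0.0, 0.985, 0.174, 0.001]
ft_force: [-0.7, -1.0, 1.1]
opening: 27.2
grasp_force: 25.0
```

drive_tool --twist '[[0,0,0],[0,0,0],[0,0,0],[0,0,0],[0,0,0],[0,0,0],[0,0,0],[0,0,0]]' --dp '[[-0.0005,0.0005,-0.0005],[0,0,0.0005],[0,0,0],[0,0,0],[0,0,0],[0,0,0.01],[0,0,0.025],[0,0,0.035]]' --grip '[0.2,0.3,0.4,0.5,0.55,0.6,0.6,0.6]'

```text
clock: 22.3
tool_pos: [639.4, 25.4, 184.6]
orientation: [-0.001, 0.985, 0.174, -0.002]
ft_force: [-0.3, -0.6, 0.3]
opening: 56.3
grasp_force: 0.0
```

drive_tool --twist '[[0,0,0],[0,0,0],[0,0,0],[0,0,0],[0,0,0],[0,0,0],[0,0,0],[0,0,0]]' --dp '[[-0.015,-0.02,0],[-0.028,-0.04,0],[-0.03,-0.043,0],[-0.03,-0.043,0],[-0.028,-0.04,0],[-0.018,-0.026,0],[-0.009,-0.013,0],[0,0,0]]' --grip '[0.9,0.9,0.9,0.9,0.9,0.9,0.9,0.9]'

```text
clock: 23.1
tool_pos: [484.9, -197.3, 186.3]
orientation: [0.0, 0.985, 0.173, 0.0]
ft_force: [-0.4, 0.1, 0.7]
opening: 84.5
grasp_force: 0.0
```

drive_tool --twist '[[0,0,0],[0,0,0]]' --dp '[[0,0,0],[0,0,0]]' --grip '[0.9,0.9]'

```text
clock: 23.3
tool_pos: [486.2, -195.0, 185.7]
orientation: [-0.0, 0.985, 0.175, 0.0]
ft_force: [-0.8, 0.1, -0.4]
opening: 84.6
grasp_force: 0.0
```

```bash
sed -i "s/s\['opening'\].round(1),//" chk.py; python3 -c "
from chk import *
chk('orange',(640.6,25.4),'8')"
```

```text
scene orange (array([642.1,  26. , 165. ]), array([307, 169,  11,   6,  56], dtype=int32))
top orange (array([640.5,  23.4, 165. ]), array([245, 167,  12,  11, 108], dtype=int32))
[ 486.1 -194.9  185.5] [-0.6  -0.06  1.88  0.    1.32  0.62]
```

drive_tool --twist '[[0,0,0],[0,0,0],[0,0,0],[0,0,0],[0,0,0],[0,0,0],[0,0,0],[0,0,0]]' --dp '[[-0.005,-0.0075,-0.003],[0,0,-0.01],[0,0,-0.015],[0,0,-0.015],[0,0,-0.014],[0,0,-0.012],[0,0,-0.007],[0,0,0]]' --grip '[0.8,0.8,0.8,0.8,0.8,0.8,0.8,0.8]' --grip_force 35

```text
clock: 24.2
tool_pos: [479.9, -202.8, 108.0]
orientation: [-0.001, 0.985, 0.175, -0.001]
ft_force: [0.6, -0.1, -0.3]
opening: 75.4
grasp_force: 0.0
```

drive_tool --twist '[[0,0,0],[0,0,0],[0,0,0],[0,0,0],[0,0,0],[0,0,0],[0,0,0],[0,0,0]]' --dp '[[0,0,0],[0,0,0],[0,0,0],[0,0,0],[0,0,0],[0,0,0],[0,0,0],[0,0,0]]' --grip '[0.6,0.45,0.4,0.35,0.3,0.25,0.2,0.2]'

```text
clock: 25.0
tool_pos: [480.7, -203.5, 109.6]
orientation: [0.0, 0.985, 0.174, 0.0]
ft_force: [-0.2, 0.1, 1.0]
opening: 29.5
grasp_force: 35.0
```

drive_tool --twist '[[0,0,0],[0,0,0],[0,0,0],[0,0,0],[0,0,0],[0,0,0],[0,0,0],[0,0,0]]' --dp '[[0,0,0.008],[0,0,0.015],[0,0,0.02],[0,0,0.02],[0,0.005,0.012],[0,0.012,0],[0,0.02,0],[0,0.028,0]]' --grip '[0.2,0.2,0.2,0.2,0.2,0.2,0.2,0.2]'

```text
clock: 25.8
tool_pos: [479.9, -137.1, 183.6]
orientation: [-0.001, 0.985, 0.174, -0.001]
ft_force: [-0.2, -0.6, -2.1]
opening: 29.2
grasp_force: 35.0
```

drive_tool --twist '[[0,0,0],[0,0,0],[0,0,0],[0,0,0],[0,0,0],[0,0,0],[0,0,0],[0,0,0]]' --dp '[[0,0.033,0],[0,0.033,0],[0,0.033,0],[0,0.033,0],[0.003,0.033,0],[0.008,0.03,0],[0.014,0.026,0],[0.018,0.02,0]]' --grip '[0.2,0.2,0.2,0.2,0.2,0.2,0.2,0.2]'

```text
clock: 26.6
tool_pos: [522.3, 105.3, 183.3]
orientation: [-0.0, 0.984, 0.175, -0.001]
ft_force: [-0.2, -0.1, -2.3]
opening: 29.3
grasp_force: 35.0
```

drive_tool --twist '[[0,0,0],[0,0,0],[0,0,0],[0,0,0],[0,0,0],[0,0,0],[0,0,0],[0,0,0]]' --dp '[[0.022,0.012,0],[0.024,0.006,0],[0.022,0.004,0],[0.018,0.002,0],[0.014,0,0],[0.008,0,0],[0.004,0,0],[0,0,0]]' --grip '[0.2,0.2,0.2,0.2,0.2,0.2,0.2,0.2]'

```text
clock: 27.4
tool_pos: [635.1, 126.9, 183.9]
orientation: [-0.0, 0.985, 0.175, -0.001]
ft_force: [-1.6, -0.5, -1.3]
opening: 29.7
grasp_force: 35.0
```

drive_tool --twist '[[0,0,0],[0,0,0]]' --dp '[[0,0,0],[0,0,0]]' --grip '[0.2,0.2]'

```text
clock: 27.6
tool_pos: [635.1, 126.8, 184.5]
orientation: [-0.0, 0.985, 0.175, -0.0]
ft_force: [0.0, -0.2, -3.4]
opening: 29.4
grasp_force: 35.0
```

drive_tool --twist '[[0,0,0],[0,0,0],[0,0,0],[0,0,0],[0,0,0],[0,0,0],[0,0,0]]' --dp '[[0.0065,-0.001,-0.01],[0,0,-0.013],[0,0,-0.01],[0,0,-0.005],[0,0,-0.002],[0,0,-0.001],[0,0,0]]' --grip '[0.2,0.2,0.2,0.2,0.2,0.2,0.2]'

```text
clock: 28.3
tool_pos: [642.3, 125.7, 143.7]
orientation: [0.0, 0.985, 0.175, 0.0]
ft_force: [0.4, 0.8, -3.4]
opening: 29.3
grasp_force: 35.0
```

drive_tool --twist '[[0,0,0],[0,0,0],[0,0,0]]' --dp '[[0,0,-0.001],[0,0,-0.001],[0,0,0]]' --grip '[0.2,0.2,0.2]'

```text
clock: 28.6
tool_pos: [642.7, 125.7, 142.5]
orientation: [0.0, 0.985, 0.175, 0.001]
ft_force: [0.8, -0.1, 1.6]
opening: 29.4
grasp_force: 35.0
```

Contact at the expected height, so I'll release, lift and back away.

drive_tool --twist '[[0,0,0],[0,0,0],[0,0,0],[0,0,0],[0,0,0],[0,0,0],[0,0,0],[0,0,0]]' --dp '[[0,0,-0.0005],[0,0,0.0005],[0,0,0],[0,0,0],[0,0,0],[0,0,0.01],[0,0,0.025],[0,0,0.035]]' --grip '[0.2,0.3,0.4,0.5,0.55,0.6,0.6,0.6]'

```text
clock: 29.4
tool_pos: [640.7, 125.7, 210.4]
orientation: [-0.0, 0.985, 0.174, -0.002]
ft_force: [0.6, -1.1, -0.5]
opening: 56.6
grasp_force: 0.0
```

drive_tool --twist '[[0,0,0],[0,0,0],[0,0,0],[0,0,0],[0,0,0],[0,0,0],[0,0,0],[0,0,0]]' --dp '[[-0.015,0,0],[-0.035,0,0],[-0.04,0,0],[-0.04,0,0],[-0.03,0,0],[-0.015,0,0],[0,0,0],[0,0,0]]' --grip '[0.6,0.6,0.6,0.6,0.6,0.6,0.6,0.6]'

```text
clock: 30.2
tool_pos: [467.7, 125.7, 212.2]
orientation: [0.0, 0.985, 0.174, 0.001]
ft_force: [-1.0, 0.9, 0.6]
opening: 56.2
grasp_force: 0.0
```

```bash
python3 -c "
from chk import *
chk('red',(641.5,125.5),'9')
S=cv2.imread('pics/scene9.png');T=cv2.imread('pics/top9.png')
cv2.imwrite('pics/fin.png',np.vstack([cv2.resize(S[120:330,150:430],None,fx=2,fy=1.6),cv2.resize(T[100:230,150:430],None,fx=2,fy=1.9)])[:590])
for k,p in(('purple',(637.5,-174)),('yellow',(639.5,-74.5)),('orange',(641,25))):
  z=B[k][1]+33
  for n,im in(('scene',S),('top',T)):
    d=disc(im[:,:,::-1],B[k][0],tuple(int(x) for x in proj(n,(*p,z)))); print(k,n,d and ray(n,*d[0],z).round(1))
"
```

```text
scene red (array([642.8, 127.9, 191. ]), array([329, 136,  11,   6,  49], dtype=int32))
top red (array([642. , 125.3, 191. ]), array([191, 169,  13,  13, 134], dtype=int32))
[468.  125.6 211.8] [ 0.03 -0.18  1.94  0.    1.38  1.25]
purple scene [ 638.5 -173.   117. ]
purple top [ 636.5 -173.8  117. ]
yellow scene [640.3 -73.8 141. ]
yellow top [638.9 -75.4 141. ]
orange scene [642.1  26.  165. ]
orange top [640.5  23.5 165. ]
```

View pics/fin.png

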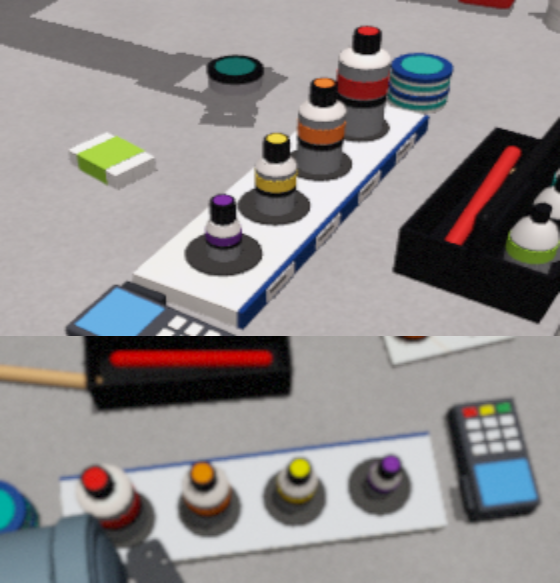

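The final picture shows all four bottles upright and centred within about 1–2 mm, purple to red going away from the terminal. The gripper is clear of them.

```bash
python3 -c "
from workcell import order
print(order.sign_off())"
```

```text
the job is handed in; nothing more can be done
None
```

The job is handed in: all four bottles stand upright on the riser within about 2 mm of their pad centres by the camera, purple, yellow, orange, red from the card terminal outwards, finished at about 30 s on the clock; the first grip closed just above the purple cap without disturbing it and was redone lower.

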